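# Fit the slicing disc on the vegetable cutter's drive studs and lock it

## Robot

A 6-joint arm with a two-finger parallel gripper is mounted at the origin on the work surface; the furniture and walls round the work are solid. World frame = base frame: x ahead of the robot, y to its left, z up, the work surface at z = 0. Lengths are in mm, angles in rad, forces in N, time in s.
With the tool pointing down it reaches from about 275 to 1000 mm from the base axis. Payload 8.4 kg.
Tool frame: the origin (TCP) lies at the very end of the fingers, on their centre line; the grasp point (between the pads) lies 19 mm behind it; z points along the fingers, y is the line along which they close (so a half turn about z gives the same grasp; the last joint's range is limited). The gripper opens to 85 mm and grips with 20 to 120 N. Pads are 22 mm wide; open, the fingers measure 114 mm over their backs; the gripper's body (76 mm by 85 mm) begins 54 mm behind the grasp point. The pads swing forward as they close: fully open they stand 13 mm farther back than shut.
Start: joints at [1.197, 0.353, 1.633, -0, 1.155, -0.002], TCP at [227.057, 582.3, 231.281] pointing down, gripper open.
Joint ranges: [-2.63, 2.63], [-0.92, 2.1], [0.06, 2.66], [-1.3, 4.44], [0, 2.69], [-3.02, 3.02]. Speed limits (rad/s): [2.22, 2.22, 2.79, 3.14, 3.14, 3.14].

## Interface

Orientations are given as [roll, pitch, yaw] about the fixed x, y, z axes, in that order (R = Rz(yaw) Ry(pitch) Rx(roll)).
In Python, from rig import sensors, grab_frame, camera_params, order gives the robot as it stands. The module is installed in compiled form; this text tells all that it offers.
- The arm moves only by the tool move_arm, never from a script. Its argument "motion" is a list of rows, each a list of 7 numbers: the turn, a rotation vector about the tool's x, y, z in a scale on which 1.0 is 180 degrees, then the shift along the tool's x, y, z in normalised numbers (1 is 0.8 m), then the finger opening in m, from 0 to 0.0854. A call has 1 to 8 rows; each row is the pose to reach, as a shift and turn from the pose commanded when the call began, along the tool's axes at that moment; what a row does not reach only later rows make up. A row lasts 1/8 s, in which the tool goes at most 62.5 mm and 10.7 degrees, less where a joint would pass 70% of its speed; a pose out of reach is approached as far as the arm can. A call with a gripper value outside its range is refused whole. The fingers move at their own pace and stop on an object; "grip_force" is the grip in N (left out, the last holds). Time passes only in rows, so rows that repeat a pose let the fingers close. It gives the time, the measured TCP pose, the force, the opening and the grip force at its end, in the units of the state.
- sensors.sense(): the state, without advancing time (a new reading comes with each control period).
- grab_frame(name): name is "scene" or "top" or "wrist"; returns (picture, depth): 384x512x3 uint8, red, green, blue; 384x512 float32, mm along the optical axis (not along the pixel's ray), 0 where there is no reading.
- camera_params(name): a dict with "camera_matrix" (3x3 intrinsics, pixels), "world_from_camera" (4x4, takes a point from camera to world coordinates). Camera axes: x right, y down, z forward; pixel columns grow to the right and rows downward; lengths in mm; the calibration is good to about 2 mm. A picture is of the moment at which its call begins: read the wrist's pose just before it. camera_params takes no time and is no camera call; for the wrist camera it gives the pose at the moment of the call.
- order.sign_off(): hands the job in; it is judged then, once.
The state is a dict: "clock": time; "qpos": joint angles; "qvel": joint speeds; "joint_efforts": joint torques, N m; "eef_pos": TCP position; "tcp_rot": TCP orientation; "contact_force": force on the tool from outside, world axes, zero at the start; "wrist_torque": the same for the moment, N m; "opening": opening from 0.0 (shut) to 1.0 (fully open); "grasp_force": force on a finger pad.
Only numpy, scipy, OpenCV 4.12 (cv2) and the standard library are available. Lean on these libraries where they do the work, as an engineer would, in place of code of your own. Each camera call takes 0.05 s, during which the arm holds its last target. There are 200 camera calls.

## Task

Put the slicing disc on the vegetable cutter: pick it up by its blue handle, feel gently for the angle at which its four holes drop over the four studs of the drive, without dragging the stud plate round, and let it down fully home, flat on the stud plate. Then turn the disc clockwise (seen from above), the stud plate with it, until it comes to the stop that locks it, and let go. Never press or turn hard, and leave the ramekin, the spice tub and the steel cup where they stand.

Things in the scene. Friction and masses are not known exactly. Their poses are not given: they have to be found in the camera images.
- slicing_disc: Loose steel disc, 110 mm across, 6 mm thick, 0.26 to 0.46 kg, lying flat. Blue handle on top: an upright bar 50 mm long (along the disc's x), 14 mm thick (along y), from 6 to 46 mm above the underside. Origin: centre of the underside; z up. Four through holes, 12.8 mm wide, chamfered, centres 36 mm from the middle, at 45, 135, 225 and 315 degrees from its x axis.
- cutter_base: Vegetable cutter drive, fixed: round aluminium housing, 140 mm across, 45 mm high; grey control block (its face 93 mm from the middle) on its front, the -x side, with a small red mark on top. Origin: centre of the underside; z up. On top turns a dark stud plate (see seat, front_mark) on a rubber mount: beyond about 3 N of load it gives 1 mm per 4 N, 4 mm at most.
- seat (a point): Centre of the stud plate's flat top (plate 104 mm across), on its axis, 55 mm above the base's underside; turns with the base, not with the plate. A fully seated disc has its origin here. Four upright brass studs, 10 mm thick, stand 36 mm from this point, 90 degrees apart; their rounded tips are 16 mm above it. A brake holds the plate: about 0.2 N m turns it.
- front_mark (a point): Red mark on the base, 58 mm before its middle. The stud plate's angle is not measured: see or feel it. It starts 0.35 to 0.90 rad anticlockwise (from above) of its locked position, a hard stop clockwise. Locked, the studs are at 45, 135, 225 and 315 degrees of the base's axes, so the handle of a fitted, locked disc lies along the base's x or y axis (either is right).
- ramekin: Bystander: small white ramekin, 65 mm across, 40 mm high, at the far left of the table. Origin: centre of the underside.
- spice_tub: Bystander: tub with a yellow lid, 72 mm across, 78 mm high, beyond the baking sheet. Origin: centre of the underside.
- steel_cup: Bystander: small steel cup, 67 mm across, 48 mm high, at the left edge of the table. Origin: centre of the underside.

How it is judged:
By the outcome, as a careful person would: the job done as asked, in the order asked, and still so for the second after the job is handed in, with the robot touching nothing.
It also fails if it takes over 72 s, if anything falls off the work surface, if the arm or the gripper's body presses on something with over 40 N, if the wrist force passes 120 N, or if a joint passes its speed limit or range.

## Working session

There is one attempt and no reset: what is moved stays moved. The work goes in short steps, Python scripts to look and compute and a tool call to move; the robot and the scene stay as the last step left them, time stands still between calls to the robot, and variables do not carry over. Pictures are saved under pics/ and viewed, at most 10 in all, crops included, and the job is handed in when it is done.

Besides the shell and the picture viewer there is one more tool, called after ">>>" as name(argument=value, ...), one argument or row to a line, values as JSON. move_arm: Moves the arm, as the interface text tells. Its arguments: {"type":"object","properties":{"motion":{"type":"array","items":{"type":"array","items":{"type":"number"}}},"grip_force":{"type":"number"}},"required":["motion"]}

```bash
mkdir -p pics
python3 - <<'E'
from rig import *
import cv2,numpy as np
for n in("scene","top"):
    p,d=grab_frame(n); cv2.imwrite(f"pics/{n}0.png",p[:,:,::-1]); np.savez(f"{n}0.npz",p=p,d=d,**camera_params(n))
    print(n,camera_params(n))
print(sensors.sense())
E
```

```text
scene {'camera_matrix': array([[409.28038308,   0.        , 254.77325472],
       [  0.        , 409.28038308, 196.30653312],
       [  0.        ,   0.        ,   1.        ]]), 'world_from_camera': array([[ 6.49301751e-01, -5.41066848e-01,  5.34465998e-01,
         8.72112339e+01],
       [-7.60529240e-01, -4.60469334e-01,  4.57780808e-01,
        -3.78719731e+02],
       [-1.58481658e-03, -7.03714899e-01, -7.10480703e-01,
         6.62722972e+02],
       [ 0.00000000e+00,  0.00000000e+00,  0.00000000e+00,
         1.00000000e+00]])}
top {'camera_matrix': array([[355.09941554,   0.        , 259.99394988],
       [  0.        , 355.09941554, 190.2543943 ],
       [  0.        ,   0.        ,   1.        ]]), 'world_from_camera': array([[ 2.95129456e-03, -9.97327326e-01,  7.30033920e-02,
         4.59636340e+02],
       [-9.99986321e-01, -3.25864770e-03, -4.09137442e-03,
         4.26291652e+01],
       [ 4.31833184e-03, -7.29903185e-02, -9.97323300e-01,
         1.00359983e+03],
       [ 0.00000000e+00,  0.00000000e+00,  0.00000000e+00,
         1.00000000e+00]])}
{'clock': 0.1, 'qpos': array([ 1.19658600e+00,  3.53581879e-01,  1.63407378e+00,  3.51664490e-05,
        1.15523299e+00, -2.37277895e-03]), 'qvel': array([ 0.00127351, -0.00060284, -0.00122159, -0.000712  ,  0.00063972,
        0.00203873]), 'joint_efforts': array([ 7.40929681e-04, -6.06358767e+01, -3.42820072e+01,  1.18241819e-04,
        3.85265710e-03, -5.23724466e-06]), 'eef_pos': array([226.89038991, 581.88216938, 230.62890552]), 'tcp_rot': array([-3.14029674e+00, -3.52299957e-05,  2.76974087e+00]), 'contact_force': array([-0.0903285 ,  0.31534896, -0.30526793]), 'wrist_torque': array([0.00263297, 0.00789315, 0.01457769]), 'grasp_force': 0.0, 'opening': 0.9964353499577489}
```

View pics/scene0.png

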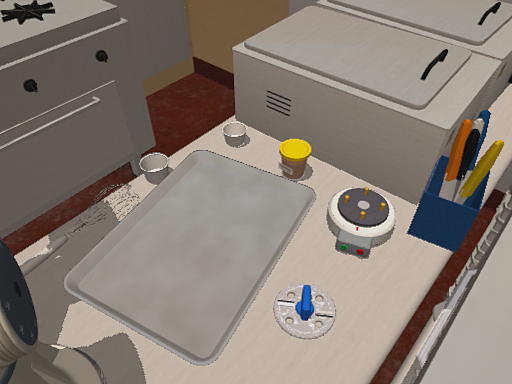

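View pics/top0.png

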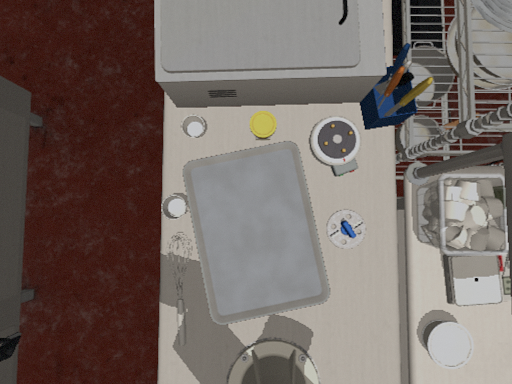

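The scene view shows the disc at about (305,310) with its blue handle, and the cutter at (362,208) with brass studs on the dark plate and the red mark near (357,228). In the top view the disc is at (346,229) and the cutter at (336,141). Next I'll measure both from the two views.

```bash
cat > h.py <<'E'
import numpy as np,cv2
def pts(p,d,K,T,mask):
    v,u=np.nonzero(mask&(d>0)); z=d[v,u]
    c=np.c_[(u-K[0,2])/K[0,0]*z,(v-K[1,2])/K[1,1]*z,z]
    return c@T[:3,:3].T+T[:3,3],np.c_[u,v]
def hsv(p): return cv2.cvtColor(p,cv2.COLOR_RGB2HSV)
def rng(p,lo,hi): return cv2.inRange(hsv(p),np.array(lo),np.array(hi))>0
def ray(K,T,uv,z):
    r=T[:3,:3]@np.array([(uv[0]-K[0,2])/K[0,0],(uv[1]-K[1,2])/K[1,1],1]); return T[:3,3]+r*(z-T[2,3])/r[2]
def near(P,c,r): return np.hypot(P[:,0]-c[0],P[:,1]-c[1])<r
def circ(P):
    A=np.c_[2*P[:,:2],np.ones(len(P))]; s=np.linalg.lstsq(A,(P[:,:2]**2).sum(1),rcond=None)[0]
    return s[:2],np.sqrt(s[2]+s[:2]@s[:2])
E
python3 - <<'E'
from h import *
for n in("scene","top"):
    f=np.load(n+"0.npz"); p,d,K,T=f['p'],f['d'],f['camera_matrix'],f['world_from_camera']
    A,uv=pts(p,d,K,T,np.ones(d.shape,bool)); H=hsv(p)[uv[:,1],uv[:,0]]
    c0=ray(K,T,(346,229) if n=="top" else (305,310),10); b0=ray(K,T,(336,141) if n=="top" else (362,208),55)
    print(n,c0,b0)
    m=near(A,c0,80)&(H[:,0]>100)&(H[:,0]<130)&(H[:,1]>120); B=A[m]
    print("handle z pct",np.percentile(B[:,2],[5,50,80,95]))
    t=B[B[:,2]>np.percentile(B[:,2],95)-4]; mu=t.mean(0); w=np.linalg.svd((t-mu)[:,:2])[2][0]; print("htop",len(t),mu,"ang",np.arctan2(w[1],w[0]),np.ptp((t-mu)[:,:2]@w))
    D=A[near(A,c0,80)&(A[:,2]>3)&(A[:,2]<12)]; print("disc",len(D),cv2.minEnclosingCircle(D[:,:2].astype(np.float32)),np.median(D[:,2]))
    m=near(A,b0,85)&(A[:,2]>38)&(A[:,2]<75)
    h=A[m]; print("base z hist",np.histogram(h[:,2],bins=range(38,76,3)))
    r=A[m&(A[:,2]<50)]; print("rim",cv2.minEnclosingCircle(r[:,:2].astype(np.float32)))
    pl=A[m&(H[:,2]<90)]; print("plate",len(pl),cv2.minEnclosingCircle(pl[:,:2].astype(np.float32)),np.median(pl[:,2]))
    m2=near(A,b0,130)&(((H[:,0]<8)|(H[:,0]>172))&(H[:,1]>130)); print("red",[(x.round(),y.tolist()) for x,y in zip(A[m2],uv[m2])][:25])
    m3=m&(H[:,0]>12)&(H[:,0]<32)&(H[:,1]>110)&(A[:,2]>45); im=np.zeros(d.shape,np.uint8); im[uv[m3][:,1],uv[m3][:,0]]=1
    k,_,s,c=cv2.connectedComponentsWithStats(im)
    for i in range(1,k): print("stud",s[i][4],c[i],ray(K,T,c[i],66), np.percentile(A[m3&(np.abs(uv-c[i]).max(1)<5)][:,2],[50,90]) )
E
python3 - <<'E'
import cv2
a=cv2.imread('pics/scene0.png')[170:340,260:410]
b=cv2.imread('pics/top0.png')[110:255,300:380]
a=cv2.resize(a,None,fx=3,fy=3,interpolation=2);b=cv2.resize(b,(int(80*510/145),510),interpolation=2)
cv2.imwrite('pics/crop0.png',cv2.hconcat([a,b]))
E
```

```text
scene [ 421.32781124 -208.33873391   10.        ] [ 660.1130543  -174.72567381   55.        ]
handle z pct [ 8.91148721 42.58531293 45.58015859 46.61016372]
htop 189 [ 423.46077889 -205.15885791   45.17647895] ang -2.5760154907484933 48.84300638943064
disc 2247 ((423.6263122558594, -212.10650634765625), 78.22332000732422) 5.843901701649429
base z hist (array([ 254,  369,  450,   63,  129, 1138,  135,   22,   20,   22,   43,
         11]), array([38, 41, 44, 47, 50, 53, 56, 59, 62, 65, 68, 71, 74]))
rim ((655.61474609375, -176.55389404296875), 80.09835052490234)
plate 817 ((667.8936157226562, -172.11273193359375), 52.22843933105469) 54.380794704933805
red [(array([ 618., -190.,   44.]), [357, 227]), (array([ 615., -192.,   46.]), [357, 228]), (array([ 610., -192.,   48.]), [356, 229]), (array([ 613., -193.,   46.]), [357, 229]), (array([ 586., -215.,   27.]), [358, 249]), (array([ 585., -217.,   30.]), [359, 249]), (array([ 586., -218.,   30.]), [360, 249]), (array([ 585., -214.,   23.]), [357, 250]), (array([ 585., -216.,   26.]), [358, 250]), (array([ 584., -218.,   28.]), [359, 250
[... 1542 characters left out ...]
56, 59, 62, 65, 68, 71, 74]))
rim ((659.095458984375, -169.62698364257812), 79.07050323486328)
plate 752 ((652.0667724609375, -166.61038208007812), 68.25505065917969) 55.87891356497329
red [(array([ 613., -190.,   46.]), [344, 160]), (array([ 588., -218.,   31.]), [353, 170]), (array([ 585., -213.,   28.]), [351, 171])]
stud 10 [332.1 125.6] [ 703.00160544 -154.35370178   66.        ] [70.23099268 72.3540115 ]
stud 13 [349.61538462 132.53846154] [ 684.27895249 -201.15265054   66.        ] [68.51824853 72.86123825]
stud 10 [325.2 143. ] [ 655.61234518 -135.31293479   66.        ] [70.35339597 73.24565399]
stud 9 [343. 150.] [ 636.85382725 -182.72091104   66.        ] [71.93744919 72.3729867 ]
```

View pics/crop0.png

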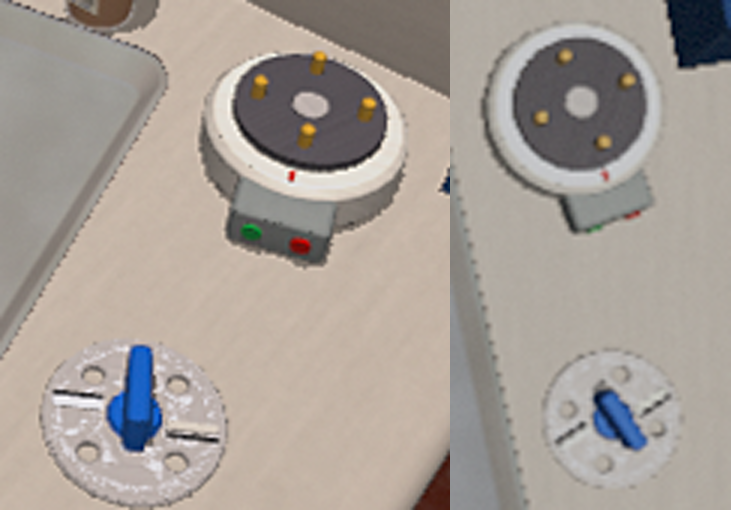

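The crop confirms that the red mark faces the robot side and the studs sit about 0.83 rad anticlockwise of locked. The two views agree to about 5 mm, so I'll refine with the wrist camera over the disc.

```bash
cat >> h.py <<'E'
from scipy.spatial.transform import Rotation as Ro
def row(x,y,z,yaw,roll=np.pi,pitch=0):
    from rig import sensors
    s=sensors.sense(); R=Ro.from_euler('xyz',s['tcp_rot']); G=Ro.from_euler('xyz',[roll,pitch,yaw])
    print("row",(R.inv()*G).as_rotvec().round(4).tolist(),(R.inv().apply(np.array([x,y,z])-s['eef_pos'])/1000).round(4).tolist(),'at',s['eef_pos'].round(1),s['tcp_rot'].round(4),'q6',s['qpos'][5].round(2),'F',s['contact_force'].round(1),'M',s['wrist_torque'].round(2),'t',s['clock'],'op',round(s['opening'],3),round(s['grasp_force'],1))
E
python3 -c "
from h import *
row(424,-202,280,.58)"
```

```text
row [-0.0008, 0.0014, 2.1897] [-0.4685, -0.6588, -0.0485] at [226.9 581.9 230.6] [-3.1403 -0.      2.7697] q6 -0.0 F [-0.1  0.3 -0.3] M [0.   0.01 0.01] t 0.1 op 0.996 0.0
```

Units first: shifts go in shares of 0.8 m and turns go in shares of 180 degrees. So -0.659 m / 0.8 = -0.8238, -0.4685 m / 0.8 = -0.5856, 2.19 rad / 3.1416 = 0.6971.

>>> move_arm(
  motion=[
    [0,0,0.6971,-0.5856,-0.8238,-0.0606,0.085],
    [0,0,0.6971,-0.5856,-0.8238,-0.0606,0.085],
    [0,0,0.6971,-0.5856,-0.8238,-0.0606,0.085],
    [0,0,0.6971,-0.5856,-0.8238,-0.0606,0.085],
    [0,0,0.6971,-0.5856,-0.8238,-0.0606,0.085],
    [0,0,0.6971,-0.5856,-0.8238,-0.0606,0.085],
    [0,0,0.6971,-0.5856,-0.8238,-0.0606,0.085],
    [0,0,0.6971,-0.5856,-0.8238,-0.0606,0.085],
  ],
)

```text
clock: 1.1
eef_pos: [348.7, 96.4, 261.5]
tcp_rot: [3.141, -0.0, 1.264]
contact_force: [1.2, 0.2, -1.1]
opening: 0.994
grasp_force: 0.0
```

```bash
python3 -c "
from h import *
row(424,-202,280,.58)"
```

```text
row [0.0005, -0.0006, 0.6842] [-0.2618, 0.1619, -0.0185] at [348.7  96.4 261.5] [ 3.1409e+00 -4.0000e-04  1.2642e+00] q6 0.57 F [ 1.2  0.2 -1.1] M [ 0.07 -0.06  0.04] t 1.1 op 0.994 0.0
```

In the tool's units: -0.262 m / 0.8 = -0.3275, -0.0185 m / 0.8 = -0.0231, 0.684 rad / 3.1416 = 0.2177.

>>> move_arm(
  motion=[
    [0,0,0.2177,-0.3275,0.2025,-0.0231,0.085],
    [0,0,0.2177,-0.3275,0.2025,-0.0231,0.085],
    [0,0,0.2177,-0.3275,0.2025,-0.0231,0.085],
    [0,0,0.2177,-0.3275,0.2025,-0.0231,0.085],
    [0,0,0.2177,-0.3275,0.2025,-0.0231,0.085],
    [0,0,0.2177,-0.3275,0.2025,-0.0231,0.085],
    [0,0,0.2177,-0.3275,0.2025,-0.0231,0.085],
  ],
)

```text
clock: 1.98
eef_pos: [425.1, -199.6, 279.2]
tcp_rot: [-3.14, 0.0, 0.585]
contact_force: [0.5, 0.3, -0.3]
opening: 1.0
grasp_force: 0.0
```

Run:
```python
from h import *
from rig import *
row(424,-202,280,.58)
c=camera_params("wrist"); p,d=grab_frame("wrist"); np.savez("w1.npz",p=p,d=d,**c); cv2.imwrite("pics/w1.png",p[:,:,::-1]); print(c)
```

```text
row [-0.0015, 0.0005, 0.0049] [-0.0023, 0.0013, -0.0008] at [ 425.1 -199.6  279.2] [-3.1401e+00  5.0000e-04  5.8490e-01] q6 0.54 F [ 0.5  0.3 -0.3] M [ 0.04 -0.03  0.05] t 1.975 op 1.0 0.0
{'camera_matrix': array([[311.32435336,   0.        , 255.75151688],
       [  0.        , 311.32435336, 191.39501133],
       [  0.        ,   0.        ,   1.        ]]), 'world_from_camera': array([[ 5.52629339e-01, -8.02279328e-01, -2.25718172e-01,
         4.82905354e+02],
       [-8.33426872e-01, -5.32196639e-01, -1.48883800e-01,
        -1.61990668e+02],
       [-6.80057985e-04,  2.70397146e-01, -9.62748628e-01,
         4.20374963e+02],
       [ 0.00000000e+00,  0.00000000e+00,  0.00000000e+00,
         1.00000000e+00]])}
```

View pics/w1.png

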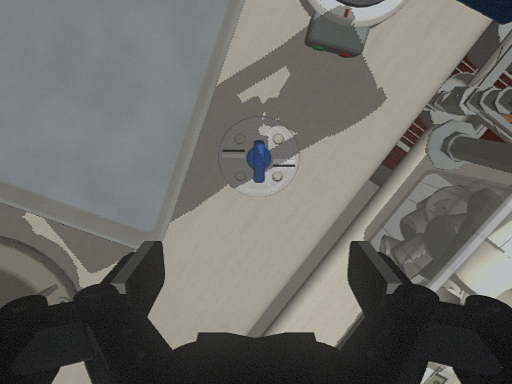

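The wrist view shows the disc at (258,157) with the handle upright in the picture, and the cutter's edge at the top (345,10). I'll measure the handle, then look at the cutter.

```bash
cat > hand.py <<'E'
from h import *
def handle(f):
    p,d,K,T=f['p'],f['d'],f['camera_matrix'],f['world_from_camera']
    A,uv=pts(p,d,K,T,rng(p,(100,120,40),(130,255,255))); m=near(A,(424,-202),40)&(A[:,2]>0); A=A[m];uv=uv[m]
    z=np.percentile(A[:,2],90); t=A[A[:,2]>z-3]; u=uv[A[:,2]>z-3]
    (c,wh,a)=cv2.minAreaRect(t[:,:2].astype(np.float32)); mu=t.mean(0); w=np.linalg.svd((t-mu)[:,:2])[2][0]
    print("handle",len(t),"mean",mu.round(1),"rect",np.round(c,1),np.round(wh,1),"ang",np.arctan2(w[1],w[0])%np.pi,"uv",u.mean(0))
    # disc outline at z~6
    A,_=pts(p,d,K,T,np.ones(d.shape,bool)); D=A[near(A,(424,-202),75)&(A[:,2]>4)&(A[:,2]<8.5)]
    print("disc",len(D),np.median(D,0).round(1), "bbox c",((np.percentile(D,1,0)+np.percentile(D,99,0))/2).round(1), "ext",np.ptp(D,0))
E
python3 - <<'E'
from hand import *
handle(np.load("w1.npz"))
row(570,-205,300,.38)
E
```

```text
handle 364 mean [ 428.2 -202.6   44.3] rect [ 427.5 -203.2] [47.1 12.3] ang 0.5858023268412933 uv [258.90934066 161.69505495]
disc 3122 [ 431.1 -200.8    4.9] bbox c [ 426.6 -203.3    6. ] ext [108.4352472  107.65162074   4.49360123]
row [-0.0012, 0.0005, 0.206] [0.1174, 0.085, -0.0209] at [ 425.2 -199.1  279.3] [-3.1403e+00  4.0000e-04  5.8600e-01] q6 0.54 F [-0.3  0.5  0.1] M [ 0.01 -0.04 -0.06] t 2.025 op 0.998 0.0
```

In the tool's units: 0.1175 m / 0.8 = 0.1469, 0.085 m / 0.8 = 0.1063, 0.206 rad / 3.1416 = 0.0656.

>>> move_arm(
  motion=[
    [0,0,0.0656,0.1469,0.1063,-0.0263,0.085],
    [0,0,0.0656,0.1469,0.1063,-0.0263,0.085],
    [0,0,0.0656,0.1469,0.1063,-0.0263,0.085],
    [0,0,0.0656,0.1469,0.1063,-0.0263,0.085],
    [0,0,0.0656,0.1469,0.1063,-0.0263,0.085],
  ],
)

```text
clock: 2.65
eef_pos: [569.5, -204.7, 300.4]
tcp_rot: [-3.141, 0.001, 0.381]
contact_force: [0.5, 0.4, 0.4]
opening: 0.997
grasp_force: 0.0
```

```bash
cat > base.py <<'E'
from h import *
def studs(f):
    p,d,K,T=f['p'],f['d'],f['camera_matrix'],f['world_from_camera']
    A,uv=pts(p,d,K,T,np.ones(d.shape,bool)); H=hsv(p)[uv[:,1],uv[:,0]]
    b=near(A,(668,-170),110)
    m=b&(H[:,0]>12)&(H[:,0]<32)&(H[:,1]>110)&(A[:,2]>50); im=np.zeros(d.shape,np.uint8); im[uv[m][:,1],uv[m][:,0]]=1
    k,l,s,c=cv2.connectedComponentsWithStats(im); C=[]
    for i in range(1,k):
        if s[i][4]<15: continue
        q=A[m&(l[uv[:,1],uv[:,0]]==i)]; zt=np.percentile(q[:,2],90); t=q[q[:,2]>zt-4]
        C.append(t.mean(0)); print("stud",s[i][4],"top",t.mean(0).round(1),zt.round(1),c[i].round(1))
    C=np.array(C); o=C.mean(0); v=C-o; a=np.arctan2(v[:,1],v[:,0])%(np.pi/2); a=np.angle(np.exp(4j*a).mean())/4
    print("centre",o.round(1),"r",np.hypot(v[:,0],v[:,1]).round(1),"stud ang",a)
    r=A[b&(A[:,2]>53)&(A[:,2]<58)&(H[:,2]<90)]; print("plate z",np.median(r[:,2]),"bbox c",((r.max(0)+r.min(0))/2).round(1),np.ptp(r,0).round(0))
    m=b&(((H[:,0]<8)|(H[:,0]>172))&(H[:,1]>110))&(A[:,2]>38); e=A[m].mean(0); print("mark",m.sum(),e.round(1),"yaw",np.arctan2(o[1]-e[1],o[0]-e[0]),np.hypot(*(o-e)[:2]))
    return o,a
E
python3 - <<'E'
from base import *
from rig import *
c=camera_params("wrist"); p,d=grab_frame("wrist"); np.savez("w2.npz",p=p,d=d,**c); cv2.imwrite("pics/w2.png",p[:,:,::-1])
studs(np.load("w2.npz"))
for n in("scene","top"): print(n); studs(np.load(n+"0.npz"))
row(425.5,-202.5,90,.585)
E
```

```text
stud 53 top [ 703.3 -156.3   69.1] 70.5 [260.  34.]
stud 55 top [ 684.8 -203.5   68.9] 70.0 [292.9  68.3]
stud 52 top [ 656.1 -138.2   69.2] 70.1 [229.3  70.4]
stud 46 top [ 637.8 -185.2   69.4] 70.5 [261.9 102.4]
centre [ 670.5 -170.8   69.2] r [35.9 35.7 35.7 35.7] stud ang 0.41475487005333794
plate z 53.94442835803346 bbox c [ 676.7 -193.7   55.4] [115. 147.   5.]
mark 22 [ 609.4 -197.1  121.5] yaw 0.4070621593527602 66.5463576494399
scene
stud 35 top [ 700.4 -157.6   69.3] 70.5 [365.6 190.5]
stud 34 top [ 653.7 -139.3   69.6] 70.5 [346.  198.6]
stud 36 top [ 681.8 -205.1   70.1] 71.0 [381.7 206.1]
stud 38 top [ 634.6 -186.2   69. ] 70.3 [361.7 214.7]
centre [ 667.6 -172.    69.5] r [35.8 35.6 36.  36. ] stud ang 0.40670732645186136
plate z 54.59401254923171 bbox c [ 667.3 -196.7   55.4] [101. 150.   5.]
mark 6 [ 614.5 -190.8   45.6] yaw 0.33891194304021405 56.37568686555896
topbase.py:12: RuntimeWarning: Mean of empty slice.
  C=np.array(C); o=C.mean(0); v=C-o; a=np.arctan2(v[:,1],v[:,0])%(np.pi/2); a=np.angle(np.exp(4j*a).mean())/4
  ret = ret.dtype.type(ret / rcount)
Traceback (most recent call last):
  File "base.py", line 12, in studs
    C=np.array(C); o=C.mean(0); v=C-o; a=np.arctan2(v[:,1],v[:,0])%(np.pi/2); a=np.angle(np.exp(4j*a).mean())/4
                                                    ~^^^^^
IndexError: too many indices for array: array is 1-dimensional, but 2 were indexed
```

View pics/w2.png

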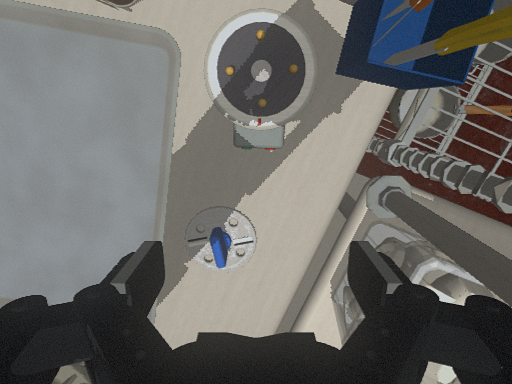

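This view shows the cutter at (262,69) with its four studs and the red mark at (260,122), and the disc with its handle at (220,240). Stud angle is about 0.41. Next comes the grasp.

```bash
sed -i 's/(H\[:,1\]>110))&(A\[:,2\]>38)/(H[:,1]>110))\&(A[:,2]>38)\&(A[:,2]<50)/' base.py
python3 - <<'E'
from base import *
from hand import handle
studs(np.load("w2.npz")); handle(np.load("w2.npz"))
row(425.5,-202.5,100,.585)
E
```

```text
stud 53 top [ 703.3 -156.3   69.1] 70.5 [260.  34.]
stud 55 top [ 684.8 -203.5   68.9] 70.0 [292.9  68.3]
stud 52 top [ 656.1 -138.2   69.2] 70.1 [229.3  70.4]
stud 46 top [ 637.8 -185.2   69.4] 70.5 [261.9 102.4]
centre [ 670.5 -170.8   69.2] r [35.9 35.7 35.7 35.7] stud ang 0.41475487005333794
plate z 53.94442835803346 bbox c [ 676.7 -193.7   55.4] [115. 147.   5.]
mark 17 [ 615.6 -190.9   44.7] yaw 0.35135378291427066 58.47085816717065
handle 249 mean [ 427.8 -203.6   43.9] rect [ 427.1 -203.9] [47.1 11.8] ang 0.5877727488140834 uv [217.23694779 251.8875502 ]
disc 1861 [ 435.  -199.3    4.8] bbox c [ 427.2 -203.5    6. ] ext [107.8423125  107.32797173   4.46100533]
row [-0.0007, 0.0007, -0.2045] [-0.1325, -0.0556, 0.2007] at [ 569.3 -205.   300.6] [-3.141e+00  8.000e-04  3.805e-01] q6 0.84 F [ 0.7 -0.3 -1. ] M [-0.06 -0.02 -0.01] t 2.7 op 0.997 0.0
```

In the tool's units: 0.2 m / 0.8 = 0.25, -0.132 m / 0.8 = -0.165, -0.2045 rad / 3.1416 = -0.0651.

>>> move_arm(
  motion=[
    [0,0,-0.0651,-0.165,-0.0694,0.25,0.085],
    [0,0,-0.0651,-0.165,-0.0694,0.25,0.085],
    [0,0,-0.0651,-0.165,-0.0694,0.25,0.085],
    [0,0,-0.0651,-0.165,-0.0694,0.25,0.085],
    [0,0,-0.0651,-0.165,-0.0694,0.25,0.085],
    [0,0,-0.0651,-0.165,-0.0694,0.25,0.06],
    [0,0,-0.0651,-0.165,-0.0694,0.25,0.06],
  ],
  grip_force=40,
)

```text
clock: 3.58
eef_pos: [429.2, -203.9, 102.2]
tcp_rot: [3.139, -0.002, 0.584]
contact_force: [0.4, -0.3, 0.6]
opening: 0.703
grasp_force: 0.0
```

```bash
python3 -c "
from h import *
row(426.2,-203,16,.586)"
```

```text
row [0.0029, -0.0017, -0.0016] [-0.0021, -0.0026, 0.0862] at [ 429.2 -203.9  102.2] [ 3.1387e+00 -1.7000e-03  5.8450e-01] q6 0.54 F [ 0.4 -0.3  0.6] M [-0.04  0.01  0.03] t 3.575 op 0.703 0.0
```

In the tool's units: 0.084 m / 0.8 = 0.105, 0.075 m / 0.8 = 0.0938.

>>> move_arm(
  motion=[
    [0,0,0,0,0,0.0563,0.06],
    [0,0,0,0,0,0.075,0.06],
    [0,0,0,0,0,0.0938,0.06],
    [0,0,0,0,0,0.105,0.06],
    [0,0,0,0,0,0.105,0.06],
  ],
)

```text
clock: 4.2
eef_pos: [427.5, -203.2, 16.6]
tcp_rot: [-3.141, 0.0, 0.584]
contact_force: [-0.4, -0.1, 0.3]
opening: 0.703
grasp_force: 0.0
```

```bash
python3 -c "
from h import *
row(426.2,-203,16,.586)"
```

```text
row [-0.0004, 0.0003, -0.0017] [-0.0009, -0.0009, 0.0006] at [ 427.5 -203.2   16.6] [-3.1412e+00  3.0000e-04  5.8430e-01] q6 0.54 F [-0.4 -0.1  0.3] M [-0.05  0.    0.03] t 4.2 op 0.703 0.0
```

>>> move_arm(
  motion=[
    [0,0,0,0,0,0,0.03],
    [0,0,0,0,0,0,0.02],
    [0,0,0,0,0,0,0.005],
    [0,0,0,0,0,0,0.005],
    [0,0,0,0,0,0,0.005],
    [0,0,0,0,0,0,0.005],
  ],
  grip_force=60,
)

```text
clock: 4.95
eef_pos: [427.8, -203.4, 17.3]
tcp_rot: [3.141, -0.0, 0.584]
contact_force: [-1.2, 0.3, 4.8]
opening: 0.154
grasp_force: 59.3
```

```bash
python3 -c "
from h import *
row(427.5,-203.2,150,.586)"
```

```text
row [0.0007, -0.0004, -0.0018] [-0.0001, -0.0003, -0.1327] at [ 427.8 -203.4   17.3] [ 3.1409e+00 -4.0000e-04  5.8420e-01] q6 0.54 F [-1.2  0.3  4.8] M [ 0.12  0.15 -0.02] t 4.95 op 0.154 59.3
```

In the tool's units: -0.133 m / 0.8 = -0.1663, -0.02 m / 0.8 = -0.025.

>>> move_arm(
  motion=[
    [0,0,0,0,0,-0.025,0.005],
    [0,0,0,0,0,-0.075,0.005],
    [0,0,0,0,0,-0.1375,0.005],
    [0,0,0,0,0,-0.1663,0.005],
    [0,0,0,0,0,-0.1663,0.005],
    [0,0,0,0,0,-0.1663,0.005],
  ],
)

```text
clock: 5.7
eef_pos: [426.6, -202.9, 148.6]
tcp_rot: [-3.14, 0.001, 0.584]
contact_force: [-0.3, -0.1, -2.8]
opening: 0.154
grasp_force: 59.2
```

Run:
```python
from h import *
from rig import *
row(669.8,-170.6,150,1.20)
s=sensors.sense(); print(s['grasp_force'])
c=camera_params("wrist"); p,d=grab_frame("wrist"); np.savez("w3.npz",p=p,d=d,**c); cv2.imwrite("pics/w3.png",p[:,:,::-1])
K,T=c['camera_matrix'],c['world_from_camera']; R=Ro.from_euler('xyz',s['tcp_rot'])
A,uv=pts(p,d,K,T,np.ones(d.shape,bool)); L=R.inv().apply(A-s['eef_pos'])
m=(np.hypot(L[:,0],L[:,1])<75)&(L[:,2]>-5)&(L[:,2]<40)
print(np.percentile(L[m],[1,10,25,50,75,90,99],axis=0).round(1))
D=L[m&(L[:,2]>5)&(L[:,2]<20)]; q=np.c_[D,np.ones(len(D))]; print("plane",np.linalg.lstsq(q[:,[0,1,3]],D[:,2],rcond=None)[0],len(D))
print("max x", D[:,0].max())
e=D[D[:,0]>15]; 
# outline: largest radius per angle bin
import math
E=[]
for a in range(-70,71,5):
    k=e[np.abs(np.degrees(np.arctan2(e[:,1],e[:,0]))-a)<2.5]
    if len(k): E.append(k[np.argmax(np.hypot(k[:,0],k[:,1]))])
print(circ(np.array(E)))
```

```text
row [-0.0016, 0.0004, -0.6157] [0.2206, 0.1072, -0.0017] at [ 426.6 -202.9  148.6] [-3.1402e+00  8.0000e-04  5.8430e-01] q6 0.54 F [-0.3 -0.1 -2.8] M [ 0.02 -0.01  0.03] t 5.7 op 0.154 59.2
59.21506583690643
[[-24.7 -51.2   1. ]
 [-10.6 -40.7  11.5]
 [  3.5 -27.5  12.2]
 [ 18.1   0.6  12.7]
 [ 33.7  28.1  13.2]
 [ 43.2  41.3  13.6]
 [ 51.4  51.8  15.1]]
plane [ 8.69037465e-03 -2.18197903e-04  1.24758862e+01] 18087
max x 53.28678468464675
(array([-1.35958831,  0.32610324]), np.float64(54.71158908896815))
```

View pics/w3.png

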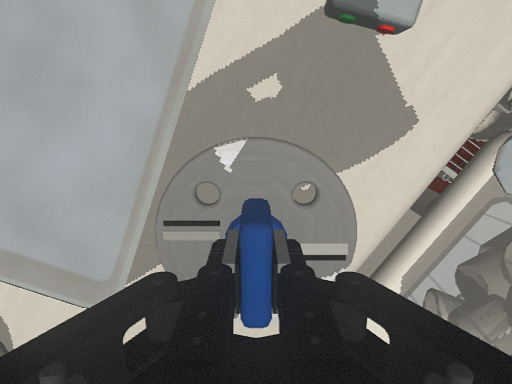

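The disc is held flush: handle at (256,260), holes at (207,193) and (304,193), centre about 1 mm behind the TCP in tool x. Before crossing, I'll check clearance around the cutter (oven, knife block).

Run:
```python
from h import *
for n in("scene","top","w2"):
    f=np.load(n+("0" if n!="w2" else "")+".npz"); A,_=pts(f['p'],f['d'],f['camera_matrix'],f['world_from_camera'],f['d']>0)
    m=(A[:,2]>85)&(A[:,0]>560)&(A[:,0]<900)&(A[:,1]>-300)&(A[:,1]<60); B=A[m]
    print(n,len(B),np.percentile(B,[0,1,50,99,100],axis=0).round() if len(B) else '')
    for y0 in range(-300,60,60):
        k=B[(B[:,1]>=y0)&(B[:,1]<y0+60)]
        if len(k)>5: print(y0,len(k),"minx",np.percentile(k[:,0],2).round(),"maxz",k[:,2].max().round())
row(670.4,-169.6,150,1.2)
```

```text
scene 15472 [[ 706. -300.   85.]
 [ 710. -297.   87.]
 [ 782. -138.  196.]
 [ 896.   55.  244.]
 [ 900.   60.  264.]]
-300 2786 minx 708.0 maxz 251.0
-240 2892 minx 780.0 maxz 234.0
-180 2837 minx 778.0 maxz 264.0
-120 2521 minx 776.0 maxz 235.0
-60 2311 minx 774.0 maxz 234.0
0 2125 minx 772.0 maxz 234.0
top 10684 [[ 707. -299.   85.]
 [ 726. -290.   90.]
 [ 811. -103.  228.]
 [ 898.   56.  247.]
 [ 900.   60.  266.]]
-300 1133 minx 710.0 maxz 253.0
-240 1716 minx 781.0 maxz 236.0
-180 1944 minx 779.0 maxz 266.0
-120 1960 minx 777.0 maxz 238.0
-60 1944 minx 775.0 maxz 238.0
0 1987 minx 773.0 maxz 238.0
w2 33268 [[ 560. -300.   85.]
 [ 561. -279.   99.]
 [ 587. -219.  376.]
 [ 758. -154.  396.]
 [ 772. -145.  397.]]
-300 12141 minx 580.0 maxz 384.0
-240 13727 minx 574.0 maxz 397.0
-180 7400 minx 561.0 maxz 397.0
row [-0.0024, 0.0006, -0.6157] [0.2218, 0.1069, -0.0022] at [ 426.5 -202.8  148.3] [-3.1395e+00  1.3000e-03  5.8430e-01] q6 0.54 F [-0.4 -0.7 -3.3] M [ 0.01 -0.02  0.05] t 5.75 op 0.154 59.2
```

In the tool's units: 0.222 m / 0.8 = 0.2775, 0.107 m / 0.8 = 0.1338, -0.616 rad / 3.1416 = -0.1961.

>>> move_arm(
  motion=[
    [0,0,-0.1961,0.2775,0.1338,-0.0025,0.005],
    [0,0,-0.1961,0.2775,0.1338,-0.0025,0.005],
    [0,0,-0.1961,0.2775,0.1338,-0.0025,0.005],
    [0,0,-0.1961,0.2775,0.1338,-0.0025,0.005],
    [0,0,-0.1961,0.2775,0.1338,-0.0025,0.005],
    [0,0,-0.1961,0.2775,0.1338,-0.0025,0.005],
    [0,0,-0.1961,0.2775,0.1338,-0.0025,0.005],
  ],
)

```text
clock: 6.62
eef_pos: [670.1, -170.2, 150.7]
tcp_rot: [-3.139, 0.0, 1.2]
contact_force: [0.4, -0.3, -2.7]
opening: 0.155
grasp_force: 60.1
```

Run:
```python
from h import *
from rig import *
row(670.4,-169.6,105,1.2)
s=sensors.sense();c=camera_params("wrist"); p,d=grab_frame("wrist"); np.savez("w4.npz",p=p,d=d,**c); cv2.imwrite("pics/w4.png",p[:,:,::-1])
```

```text
row [-0.0023, 0.0004, -0.0005] [0.0007, 0.0002, 0.0457] at [ 670.1 -170.2  150.7] [-3.1393e+00  4.0000e-04  1.1995e+00] q6 0.12 F [ 0.4 -0.3 -2.7] M [ 0.   -0.04  0.03] t 6.625 op 0.155 60.1
```

View pics/w4.png

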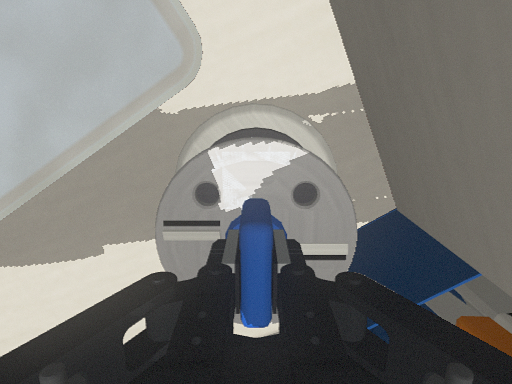

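The disc hangs over the plate with its holes at (207,193) and (304,193) and the housing rim behind. Now I'll lower it gently.

In the tool's units: 0.057 m / 0.8 = 0.0713, 0.04 m / 0.8 = 0.05, -0.002 rad / 3.1416 = -0.0006.

>>> move_arm(
  motion=[
    [-0.0006,0,0,0.0009,0,0.025,0.005],
    [-0.0006,0,0,0.0009,0,0.05,0.005],
    [-0.0006,0,0,0.0009,0,0.0688,0.005],
    [-0.0006,0,0,0.0009,0,0.0713,0.005],
    [-0.0006,0,0,0.0009,0,0.0713,0.005],
  ],
)

```text
clock: 7.3
eef_pos: [672.1, -169.4, 94.6]
tcp_rot: [3.14, 0.0, 1.2]
contact_force: [-0.6, -0.1, -3.3]
opening: 0.152
grasp_force: 60.0
```

```bash
python3 -c "
from h import *
row(670.4,-169.6,88,1.2)"
```

```text
row [0.0019, 0.0, 0.0003] [-0.0008, -0.0015, 0.0066] at [ 672.1 -169.4   94.6] [3.1397 0.     1.2003] q6 0.12 F [-0.6 -0.1 -3.3] M [ 0.02  0.02 -0.01] t 7.3 op 0.152 60.0
```

In the tool's units: 0.005 m / 0.8 = 0.0063, 0.004 m / 0.8 = 0.005.

>>> move_arm(
  motion=[
    [0,0,0,0,0,0.0013,0.005],
    [0,0,0,0,0,0.0025,0.005],
    [0,0,0,0,0,0.0038,0.005],
    [0,0,0,0,0,0.005,0.005],
    [0,0,0,0,0,0.0063,0.005],
    [0,0,0,0,0,0.0063,0.005],
  ],
)

```text
clock: 8.05
eef_pos: [671.9, -169.4, 89.6]
tcp_rot: [3.14, 0.0, 1.2]
contact_force: [-0.3, 0.5, -4.0]
opening: 0.152
grasp_force: 60.0
```

```bash
python3 -c "
from h import *
row(670.4,-169.6,86,1.2)"
```

```text
row [0.0018, 0.0, 0.0003] [-0.0007, -0.0013, 0.0036] at [ 671.9 -169.4   89.6] [3.1398 0.     1.2003] q6 0.12 F [-0.3  0.5 -4. ] M [ 0.03  0.02 -0.01] t 8.05 op 0.152 60.0
```

In the tool's units: 0.004 m / 0.8 = 0.005, -0.0007 m / 0.8 = -0.0009, 0.002 rad / 3.1416 = 0.0006.

>>> move_arm(
  motion=[
    [0.0006,0,0,-0.0009,-0.0018,0,0.005],
    [0.0006,0,0,-0.0009,-0.0018,0.0013,0.005],
    [0.0006,0,0,-0.0009,-0.0018,0.0025,0.005],
    [0.0006,0,0,-0.0009,-0.0018,0.0038,0.005],
    [0.0006,0,0,-0.0009,-0.0018,0.005,0.005],
    [0.0006,0,0,-0.0009,-0.0018,0.005,0.005],
  ],
)

```text
clock: 8.8
eef_pos: [670.3, -169.5, 85.6]
tcp_rot: [-3.141, 0.0, 1.2]
contact_force: [-0.2, 0.3, -2.5]
opening: 0.153
grasp_force: 60.0
```

```bash
python3 -c "
from h import *
row(670.4,-169.6,82,1.2)"
```

```text
row [-0.0002, 0.0, 0.0003] [-0.0, 0.0001, 0.0036] at [ 670.3 -169.5   85.6] [-3.1414  0.      1.2003] q6 0.12 F [-0.2  0.3 -2.5] M [-0.04  0.02  0.01] t 8.8 op 0.153 60.0
```

In the tool's units: 0.002 m / 0.8 = 0.0025, 0.0015 m / 0.8 = 0.0019.

>>> move_arm(
  motion=[
    [0,0,0,0,0,0.0006,0.005],
    [0,0,0,0,0,0.0013,0.005],
    [0,0,0,0,0,0.0019,0.005],
    [0,0,0,0,0,0.0025,0.005],
    [0,0,0,0,0,0.0025,0.005],
  ],
)

```text
clock: 9.43
eef_pos: [670.3, -169.5, 83.7]
tcp_rot: [-3.141, 0.0, 1.2]
contact_force: [-0.5, 0.4, -2.4]
opening: 0.155
grasp_force: 60.0
```

```bash
python3 -c "
from h import *
row(670.4,-169.6,82,1.2)"
```

```text
row [-0.0001, 0.0, 0.0003] [-0.0, 0.0001, 0.0017] at [ 670.3 -169.5   83.7] [-3.1415  0.      1.2003] q6 0.12 F [-0.5  0.4 -2.4] M [0.01 0.   0.01] t 9.425 op 0.155 60.0
```

In the tool's units: 0.002 m / 0.8 = 0.0025, 0.0015 m / 0.8 = 0.0019.

>>> move_arm(
  motion=[
    [0,0,0,0,0,0.0006,0.005],
    [0,0,0,0,0,0.0013,0.005],
    [0,0,0,0,0,0.0019,0.005],
    [0,0,0,0,0,0.0025,0.005],
    [0,0,0,0,0,0.0025,0.005],
  ],
)

```text
clock: 10.05
eef_pos: [670.4, -169.5, 81.6]
tcp_rot: [-3.142, -0.0, 1.2]
contact_force: [0.3, 0.5, -3.2]
opening: 0.153
grasp_force: 60.0
```

```bash
python3 -c "
from h import *
row(670.4,-169.6,80,1.2)"
```

```text
row [-0.0001, -0.0, 0.0003] [-0.0001, 0.0001, 0.0016] at [ 670.4 -169.5   81.6] [-3.1415 -0.      1.2003] q6 0.12 F [ 0.3  0.5 -3.2] M [-0.01  0.02  0.02] t 10.05 op 0.153 60.0
```

>>> move_arm(
  motion=[
    [0,0,0,0,0,0.0009,0.005],
    [0,0,0,0,0,0.0018,0.005],
    [0,0,0,0,0,0.0026,0.005],
    [0,0,0,0,0,0.0035,0.005],
    [0,0,0,0,0,0.0044,0.005],
    [0,0,0,0,0,0.005,0.005],
  ],
)

```text
clock: 10.8
eef_pos: [670.4, -169.6, 77.7]
tcp_rot: [-3.142, 0.0, 1.2]
contact_force: [-0.7, -0.1, -3.1]
opening: 0.151
grasp_force: 60.0
```

```bash
python3 -c "
from h import *
row(670.4,-169.6,74,1.2)"
```

```text
row [-0.0001, 0.0, 0.0003] [-0.0, 0.0, 0.0037] at [ 670.4 -169.6   77.7] [-3.1415  0.      1.2003] q6 0.12 F [-0.7 -0.1 -3.1] M [-0.03 -0.    0.  ] t 10.8 op 0.151 60.0
```

In the tool's units: 0.003 m / 0.8 = 0.0038, 0.0028 m / 0.8 = 0.0035.

>>> move_arm(
  motion=[
    [0,0,0,0,0,0.0009,0.005],
    [0,0,0,0,0,0.0018,0.005],
    [0,0,0,0,0,0.0026,0.005],
    [0,0,0,0,0,0.0035,0.005],
    [0,0,0,0,0,0.0038,0.005],
    [0,0,0,0,0,0.0038,0.005],
  ],
)

```text
clock: 11.55
eef_pos: [670.4, -169.6, 74.7]
tcp_rot: [-3.142, 0.0, 1.2]
contact_force: [1.0, -0.3, -3.1]
opening: 0.154
grasp_force: 60.0
```

```bash
python3 -c "
from h import *
row(670.4,-169.6,72.3,1.2)"
```

```text
row [-0.0001, 0.0, 0.0003] [-0.0, 0.0, 0.0024] at [ 670.4 -169.6   74.7] [-3.1415  0.      1.2003] q6 0.12 F [ 1.  -0.3 -3.1] M [-0.01 -0.05  0.01] t 11.55 op 0.154 60.0
```

In the tool's units: 0.0016 m / 0.8 = 0.002, 0.0012 m / 0.8 = 0.0015.

>>> move_arm(
  motion=[
    [0,0,0,0,0,0.0005,0.005],
    [0,0,0,0,0,0.001,0.005],
    [0,0,0,0,0,0.0015,0.005],
    [0,0,0,0,0,0.002,0.005],
    [0,0,0,0,0,0.002,0.005],
  ],
)

```text
clock: 12.18
eef_pos: [670.4, -169.6, 73.1]
tcp_rot: [-3.142, 0.0, 1.2]
contact_force: [0.5, -0.7, -3.2]
opening: 0.155
grasp_force: 60.0
```

```bash
python3 -c "
from h import *
row(670.4,-169.6,72.3,1.2)"
```

```text
row [-0.0, 0.0, 0.0003] [-0.0, 0.0, 0.0008] at [ 670.4 -169.6   73.1] [-3.1416  0.      1.2003] q6 0.12 F [ 0.5 -0.7 -3.2] M [-0.03 -0.01 -0.04] t 12.175 op 0.155 60.0
```

In the tool's units: 0.0009 m / 0.8 = 0.0011, 0.0003 m / 0.8 = 0.0004.

>>> move_arm(
  motion=[
    [0,0,0,0,0,0.0004,0.005],
    [0,0,0,0,0,0.0008,0.005],
    [0,0,0,0,0,0.0011,0.005],
    [0,0,0,0,0,0.0011,0.005],
  ],
)

```text
clock: 12.68
eef_pos: [670.4, -169.6, 72.4]
tcp_rot: [3.142, 0.0, 1.2]
contact_force: [-0.9, 1.4, -1.4]
opening: 0.158
grasp_force: 60.3
```

```bash
python3 -c "
from h import *
row(670.4,-169.6,72.3,1.2)"
```

```text
row [0.0001, 0.0, 0.0003] [-0.0, -0.0, 0.0001] at [ 670.4 -169.6   72.4] [3.1415 0.     1.2003] q6 0.12 F [-0.9  1.4 -1.4] M [ 0.04  0.07 -0.01] t 12.675 op 0.158 60.3
```

In the tool's units: 0.0005 m / 0.8 = 0.0006, 0.0003 m / 0.8 = 0.0004.

>>> move_arm(
  motion=[
    [0,0,0,0,0,0.0004,0.005],
    [0,0,0,0,0,0.0006,0.005],
    [0,0,0,0,0,0.0006,0.005],
  ],
)

```text
clock: 13.05
eef_pos: [670.4, -169.5, 71.9]
tcp_rot: [3.141, 0.0, 1.2]
contact_force: [-1.8, 0.5, 1.1]
opening: 0.152
grasp_force: 60.7
```

```bash
python3 -c "
from h import *
row(670.4,-169.6,72.3,1.2)"
```

```text
row [0.0001, 0.0, 0.0003] [-0.0001, -0.0, -0.0004] at [ 670.4 -169.5   71.9] [3.1415 0.     1.2003] q6 0.12 F [-1.8  0.5  1.1] M [0.12 0.33 0.04] t 13.05 op 0.152 60.7
```

It has seated flat at the expected height under a light load. Now I'll turn it clockwise.

In the tool's units: 0.0004 m / 0.8 = 0.0005, 0.0003 m / 0.8 = 0.0004, 0.38 rad / 3.1416 = 0.121.

>>> move_arm(
  motion=[
    [0,0,0.0095,0,0,0,0.005],
    [0,0,0.0255,0,0.0001,0,0.005],
    [0,0,0.0414,0,0.0001,0,0.005],
    [0,0,0.0573,-0.0001,0.0003,0,0.005],
    [0,0,0.0732,-0.0001,0.0003,0,0.005],
    [0,0,0.0891,-0.0001,0.0004,0,0.005],
    [0,0,0.105,-0.0001,0.0005,0,0.005],
    [0,0,0.121,-0.0003,0.0005,0,0.005],
  ],
)

```text
clock: 14.05
eef_pos: [670.9, -169.7, 71.9]
tcp_rot: [3.141, -0.0, 0.818]
contact_force: [-0.3, 1.2, 0.8]
opening: 0.153
grasp_force: 60.8
```

```bash
python3 -c "
from h import *
row(671.1,-170.3,72,.351)"
```

```text
row [0.0002, -0.0004, 0.4667] [-0.0003, 0.0005, -0.0001] at [ 670.9 -169.7   71.9] [ 3.1413e+00 -3.0000e-04  8.1770e-01] q6 0.5 F [-0.3  1.2  0.8] M [0.24 0.1  0.18] t 14.05 op 0.153 60.8
```

In the tool's units: 0.0004 m / 0.8 = 0.0005, 0.0003 m / 0.8 = 0.0004, 0.37 rad / 3.1416 = 0.1178.

>>> move_arm(
  motion=[
    [0,0,0.0159,0,0,0,0.005],
    [0,0,0.0318,0,0.0001,0,0.005],
    [0,0,0.0477,-0.0001,0.0001,0,0.005],
    [0,0,0.0637,-0.0001,0.0003,0,0.005],
    [0,0,0.0796,-0.0001,0.0004,0,0.005],
    [0,0,0.0955,-0.0003,0.0004,0,0.005],
    [0,0,0.1114,-0.0003,0.0005,0,0.005],
    [0,0,0.1178,-0.0003,0.0005,0,0.005],
  ],
)

```text
clock: 15.05
eef_pos: [671.2, -170.2, 71.9]
tcp_rot: [3.141, -0.001, 0.449]
contact_force: [-0.3, 2.1, 0.8]
opening: 0.15
grasp_force: 60.8
```

```bash
python3 -c "
from h import *
row(671.1,-170.3,72,.351)"
```

```text
row [0.0003, -0.0006, 0.098] [-0.0001, 0.0, -0.0001] at [ 671.2 -170.2   71.9] [ 3.1413e+00 -6.0000e-04  4.4900e-01] q6 0.87 F [-0.3  2.1  0.8] M [ 0.27 -0.04  0.21] t 15.05 op 0.15 60.8
```

In the tool's units: 0.04 rad / 3.1416 = 0.0127.

>>> move_arm(
  motion=[
    [0,0,0.0064,0,0,0,0.005],
    [0,0,0.0127,0,0,0,0.005],
    [0,0,0.0159,0,0,0,0.005],
    [0,0,0.0191,0,0,0,0.005],
  ],
)

```text
clock: 15.55
eef_pos: [671.2, -170.3, 71.9]
tcp_rot: [3.141, -0.001, 0.39]
contact_force: [1.6, 0.8, 1.1]
opening: 0.156
grasp_force: 60.8
```

```bash
python3 -c "
from h import *
row(671.1,-170.3,72,.351)"
```

```text
row [0.0003, -0.0006, 0.0387] [-0.0001, -0.0, -0.0001] at [ 671.2 -170.3   71.9] [ 3.1413e+00 -6.0000e-04  3.8970e-01] q6 0.93 F [1.6 0.8 1.1] M [ 0.29 -0.32  0.16] t 15.55 op 0.156 60.8
```

In the tool's units: 0.01 rad / 3.1416 = 0.0032.

>>> move_arm(
  motion=[
    [0,0,0.0032,0,0,0,0.005],
    [0,0,0.0064,0,0,0,0.005],
    [0,0,0.0095,0,0,0,0.005],
  ],
)

```text
clock: 15.92
eef_pos: [671.2, -170.3, 71.8]
tcp_rot: [3.141, -0.001, 0.36]
contact_force: [2.8, 1.9, 0.9]
opening: 0.149
grasp_force: 60.8
```

```bash
python3 -c "
from h import *
row(671.1,-170.3,72,.351)"
```

```text
row [0.0003, -0.0005, 0.0086] [-0.0, -0.0, -0.0002] at [ 671.2 -170.3   71.8] [ 3.1413e+00 -5.0000e-04  3.5960e-01] q6 0.96 F [2.8 1.9 0.9] M [ 0.36 -0.52  0.17] t 15.925 op 0.149 60.8
```

In the tool's units: 0.01 rad / 3.1416 = 0.0032.

>>> move_arm(
  motion=[
    [0,0,0.0032,0,0,0,0.005],
    [0,0,0.0032,0,0,0,0.005],
  ],
)

```text
clock: 16.18
eef_pos: [671.1, -170.3, 71.8]
tcp_rot: [3.141, -0.001, 0.35]
contact_force: [3.4, 1.4, 1.5]
opening: 0.153
grasp_force: 60.8
```

```bash
python3 -c "
from h import *
row(671.1,-170.3,72,.351)"
```

```text
row [0.0003, -0.0005, -0.001] [-0.0, -0.0, -0.0002] at [ 671.1 -170.3   71.8] [ 3.1413e+00 -5.0000e-04  3.5000e-01] q6 0.97 F [3.4 1.4 1.5] M [ 0.34 -0.63  0.13] t 16.175 op 0.153 60.8
```

In the tool's units: 0.01 rad / 3.1416 = 0.0032.

>>> move_arm(
  motion=[
    [0,0,0.0032,0,0,0,0.005],
    [0,0,0.0032,0,0,0,0.005],
  ],
)

```text
clock: 16.42
eef_pos: [671.1, -170.4, 71.8]
tcp_rot: [3.141, -0.0, 0.34]
contact_force: [3.0, 1.4, 1.3]
opening: 0.153
grasp_force: 60.8
```

```bash
python3 -c "
from h import *
row(671.1,-170.3,72,.351)"
```

```text
row [0.0003, -0.0005, -0.0109] [0.0, -0.0001, -0.0002] at [ 671.1 -170.4   71.8] [ 3.1413e+00 -5.0000e-04  3.4010e-01] q6 0.98 F [3.  1.4 1.3] M [ 0.3  -0.72  0.19] t 16.425 op 0.153 60.8
```

In the tool's units: 0.0003 m / 0.8 = 0.0004, 0.0002 m / 0.8 = 0.0003, 0.01 rad / 3.1416 = 0.0032.

>>> move_arm(
  motion=[
    [0,0,0.0032,0.0003,0,0,0.005],
    [0,0,0.0032,0.0004,0,0,0.005],
  ],
)

```text
clock: 16.68
eef_pos: [671.1, -170.3, 71.8]
tcp_rot: [3.141, 0.0, 0.33]
contact_force: [2.5, 0.8, 2.9]
opening: 0.153
grasp_force: 60.9
```

```bash
python3 -c "
from h import *
row(671.1,-170.3,72,.351)"
```

```text
row [0.0002, 0.0001, -0.0209] [-0.0, -0.0, -0.0002] at [ 671.1 -170.3   71.8] [3.1414e+00 1.0000e-04 3.3010e-01] q6 0.99 F [2.5 0.8 2.9] M [ 0.15 -0.65  0.14] t 16.675 op 0.153 60.9
```

In the tool's units: 0.01 rad / 3.1416 = 0.0032.

>>> move_arm(
  motion=[
    [0,0,0.0032,0,0,0,0.005],
    [0,0,0.0032,0,0,0,0.005],
  ],
)

```text
clock: 16.92
eef_pos: [671.1, -170.3, 71.7]
tcp_rot: [3.141, 0.0, 0.32]
contact_force: [4.0, 0.8, 1.2]
opening: 0.151
grasp_force: 60.9
```

```bash
python3 -c "
from h import *
row(671.1,-170.3,72,.351)"
```

```text
row [0.0002, 0.0, -0.031] [-0.0, -0.0, -0.0003] at [ 671.1 -170.3   71.7] [3.1414 0.     0.32  ] q6 1.0 F [4.  0.8 1.2] M [ 0.09 -0.7   0.16] t 16.925 op 0.151 60.9
```

In the tool's units: 0.01 rad / 3.1416 = 0.0032.

>>> move_arm(
  motion=[
    [0,0,0.0032,0,0,0,0.005],
    [0,0,0.0032,0,0,0,0.005],
  ],
)

```text
clock: 17.18
eef_pos: [671.1, -170.3, 71.7]
tcp_rot: [3.141, -0.0, 0.31]
contact_force: [3.6, -0.7, 1.3]
opening: 0.153
grasp_force: 60.9
```

```bash
python3 -c "
from h import *
row(671.1,-170.3,72,.351)"
```

```text
row [0.0002, -0.0, -0.041] [-0.0, -0.0001, -0.0003] at [ 671.1 -170.3   71.7] [ 3.1414 -0.      0.31  ] q6 1.01 F [ 3.6 -0.7  1.3] M [ 0.01 -0.67  0.14] t 17.175 op 0.153 60.9
```

In the tool's units: 0.01 rad / 3.1416 = 0.0032.

>>> move_arm(
  motion=[
    [0,0,0.0032,0,0,0,0.005],
    [0,0,0.0032,0,0,0,0.005],
  ],
)

```text
clock: 17.42
eef_pos: [671.2, -170.3, 71.7]
tcp_rot: [3.141, 0.0, 0.3]
contact_force: [3.1, 0.4, 1.4]
opening: 0.152
grasp_force: 60.9
```

```bash
python3 -c "
from h import *
row(671.1,-170.3,72,.351)"
```

```text
row [0.0002, 0.0, -0.0507] [-0.0001, 0.0, -0.0003] at [ 671.2 -170.3   71.7] [3.1414 0.     0.3003] q6 1.02 F [3.1 0.4 1.4] M [-0.03 -0.7   0.33] t 17.425 op 0.152 60.9
```

In the tool's units: 0.01 rad / 3.1416 = 0.0032.

>>> move_arm(
  motion=[
    [0,0,0.0032,0,0,0,0.005],
    [0,0,0.0032,0,0,0,0.005],
  ],
)

```text
clock: 17.68
eef_pos: [671.2, -170.2, 71.8]
tcp_rot: [3.141, -0.0, 0.29]
contact_force: [4.2, -1.0, 1.6]
opening: 0.148
grasp_force: 61.0
```

```bash
python3 -c "
from h import *
row(671.1,-170.3,72,.351)"
```

```text
row [0.0002, -0.0001, -0.0607] [-0.0001, 0.0, -0.0002] at [ 671.2 -170.2   71.8] [ 3.1414e+00 -1.0000e-04  2.9030e-01] q6 1.03 F [ 4.2 -1.   1.6] M [-0.02 -0.7   0.46] t 17.675 op 0.148 61.0
```

In the tool's units: 0.01 rad / 3.1416 = 0.0032.

>>> move_arm(
  motion=[
    [0,0,0.0032,0,0,0,0.005],
    [0,0,0.0032,0,0,0,0.005],
  ],
)

```text
clock: 17.92
eef_pos: [671.3, -170.2, 71.8]
tcp_rot: [3.141, -0.0, 0.28]
contact_force: [4.6, 0.3, 1.4]
opening: 0.153
grasp_force: 61.2
```

```bash
python3 -c "
from h import *
row(671.1,-170.3,72,.351)"
```

```text
row [0.0002, -0.0002, -0.0706] [-0.0002, 0.0001, -0.0002] at [ 671.3 -170.2   71.8] [ 3.1414e+00 -2.0000e-04  2.8040e-01] q6 1.04 F [4.6 0.3 1.4] M [-0.07 -0.83  0.7 ] t 17.925 op 0.153 61.2
```

The torque climbed from 0.14 to 0.70 N m at the expected angle, so that is the stop. I'll unload the twist and release.

In the tool's units: 0.0004 m / 0.8 = 0.0005, 0.0003 m / 0.8 = 0.0004, -0.025 rad / 3.1416 = -0.008.

>>> move_arm(
  motion=[
    [0,0,-0.0032,0.0003,0,0,0.005],
    [0,0,-0.0064,0.0004,0,0,0.005],
    [0,0,-0.008,0.0005,0,0,0.005],
    [0,0,-0.008,0.0005,0,0,0.005],
  ],
  grip_force=25,
)

```text
clock: 18.42
eef_pos: [671.3, -170.2, 71.6]
tcp_rot: [-3.141, 0.0, 0.305]
contact_force: [2.3, -1.0, 2.6]
opening: 0.158
grasp_force: 60.9
```

```bash
python3 -c "
from h import *
row(671.1,-170.3,72,.351)"
```

```text
row [-0.0002, 0.0004, -0.046] [-0.0002, 0.0001, -0.0004] at [ 671.3 -170.2   71.6] [-3.1414e+00  4.0000e-04  3.0500e-01] q6 1.02 F [ 2.3 -1.   2.6] M [-0.16 -0.6   0.08] t 18.425 op 0.158 60.9
```

Twist is relieved (0.08 N m). I'll open just enough to clear the handle, then rise.

In the tool's units: -0.06 m / 0.8 = -0.075, -0.02 m / 0.8 = -0.025.

>>> move_arm(
  motion=[
    [0,0,0,0,0,0,0.02],
    [0,0,0,0,0,0,0.035],
    [0,0,0,0,0,0,0.05],
    [0,0,0,0,0,0,0.05],
    [0,0,0,0,0,0,0.05],
    [0,0,0,0,0,-0.0063,0.05],
    [0,0,0,0,0,-0.025,0.05],
    [0,0,0,0,0,-0.075,0.05],
  ],
)

```text
clock: 19.42
eef_pos: [670.3, -169.8, 131.4]
tcp_rot: [-3.14, 0.003, 0.305]
contact_force: [-0.5, -0.7, 0.1]
opening: 0.591
grasp_force: 0.0
```

```bash
python3 -c "
from h import *
row(570,-207,300,.35)"
```

```text
row [-0.0018, 0.0028, -0.0447] [-0.1073, 0.005, -0.1683] at [ 670.3 -169.8  131.4] [-3.1398e+00  2.8000e-03  3.0530e-01] q6 1.02 F [-0.5 -0.7  0.1] M [ 0.01 -0.03 -0.02] t 19.425 op 0.591 0.0
```

In the tool's units: -0.168 m / 0.8 = -0.21, 0.005 m / 0.8 = 0.0063, -0.045 rad / 3.1416 = -0.0143.

>>> move_arm(
  motion=[
    [0,0,0,0,0,-0.0625,0.05],
    [0,0,-0.0143,-0.1338,0.0063,-0.21,0.05],
    [0,0,-0.0143,-0.1338,0.0063,-0.21,0.05],
    [0,0,-0.0143,-0.1338,0.0063,-0.21,0.05],
    [0,0,-0.0143,-0.1338,0.0063,-0.21,0.05],
    [0,0,-0.0143,-0.1338,0.0063,-0.21,0.05],
    [0,0,-0.0143,-0.1338,0.0063,-0.21,0.05],
  ],
)

```text
clock: 20.3
eef_pos: [571.1, -206.5, 298.4]
tcp_rot: [-3.14, 0.001, 0.351]
contact_force: [-0.2, -0.6, -0.3]
opening: 0.581
grasp_force: 0.0
```

Run:
```python
from h import *
from rig import *
row(570,-207,300,.35)
c=camera_params("wrist"); p,d=grab_frame("wrist"); cv2.imwrite("pics/w5.png",p[:,:,::-1]); K,T=c['camera_matrix'],c['world_from_camera']
A,uv=pts(p,d,K,T,rng(p,(100,120,40),(130,255,255))); A=A[near(A,(670,-170),45)&(A[:,2]>50)]
t=A[A[:,2]>np.percentile(A[:,2],90)-3]; mu=t.mean(0); w=np.linalg.svd((t-mu)[:,:2])[2][0]; print("handle",mu.round(1),np.arctan2(w[1],w[0])%np.pi)
A,uv=pts(p,d,K,T,d>0); D=A[near(A,(670,-170),52)&(A[:,2]>56)&(A[:,2]<68)]; m=np.median(D,0); q=np.linalg.lstsq(np.c_[D[:,:2]-m[:2],np.ones(len(D))],D[:,2],rcond=None)[0]; print("disc top plane",q,m)
H=hsv(p)[uv[:,1],uv[:,0]]; B=near(A,(670,-170),60)&(H[:,0]>12)&(H[:,0]<32)&(H[:,1]>110)&(A[:,2]>62)
im=np.zeros(d.shape,np.uint8); im[uv[B][:,1],uv[B][:,0]]=1; k,l,s,_=cv2.connectedComponentsWithStats(im); C=[]
for i in range(1,k):
    if s[i][4]>8: C.append(A[B&(l[uv[:,1],uv[:,0]]==i)].mean(0))
C=np.array(C); print("studs",C.round(1)); v=C-(670.5,-170.8,0); print("ang",np.arctan2(v[:,1],v[:,0])%(np.pi/2)-np.pi/4, "expect yaw .351")
r=((H[:,0]<8)|(H[:,0]>172))&(H[:,1]>110)&near(A,(616,-191),12)&(A[:,2]<50)&(A[:,2]>38); print("mark",A[r].mean(0))
```

```text
row [-0.0014, 0.0014, 0.0009] [-0.0012, 0.0001, -0.0016] at [ 571.1 -206.5  298.4] [-3.1402e+00  1.4000e-03  3.5090e-01] q6 0.87 F [-0.2 -0.6 -0.3] M [-0.02 -0.03 -0.01] t 20.3 op 0.581 0.0
handle [ 670.2 -171.2   99.2] 0.294834574931647
disc top plane [1.62446410e-03 2.00945453e-04 6.00209329e+01] [ 671.32651375 -169.1757464    59.703671  ]
studs [[ 685.5 -138.4   69.1]
 [ 703.4 -186.1   69.2]
 [ 638.3 -155.7   69. ]
 [ 655.3 -203.4   69.1]]
ang [0.3512681  0.35085196 0.34796172 0.34840642] expect yaw .351
mark [ 615.32868354 -191.12479829   44.4464104 ]
```

View pics/w5.png

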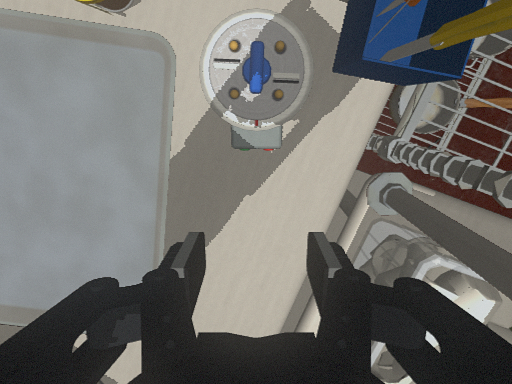

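The disc sits at (257,70), flat, with all four studs through its holes. The studs measure 0.350 rad against the base's 0.351, so it is locked, and the gripper is clear.

```bash
python3 -c "
from rig import order
print(order.sign_off())"
```

```text
the job is handed in; nothing more can be done
None
```

The slicing disc is seated flat on the stud plate, turned clockwise to its locking stop and released; the ramekin, spice tub and steel cup were left alone, and the job was handed in at about 20 s.

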